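# Pull-test a snap-in locating pin of the packing jig

### The job

Check that the blue-headed locating pin of the packing jig is held in its socket: grip its blue head and tug it straight up with about 10 N, so that the green band on its stem comes wholly out of the steel collar but the red band below it stays hidden. Hold that pull for about two seconds, then ease the pin all the way back down before you let go of it. Leave the yellow and black pins alone.

Things in the scene. Friction and masses are not known exactly. Their poses are not given: they have to be found in the camera images.
- blue_grip (a point): Mid-height of the blue-headed pin's grip, on its upright axis (z up); moves with the pin. Grip: round cylinder 26 mm in diameter, from 18 mm below to 18 mm above this point; over it a flange 36 mm wide, its top 29 mm above. When seated, this point is 92 mm above the table and 28 mm above the top of the pin's fixed steel collar (32 mm in diameter).
- blue_pin (a joint): Upward travel of the blue-headed pin out of its collar, m: 0 seated, stop at 0.034. An inner spring pulls it back: about 2 N starts it, then 0.5 N per mm (7 N at 10 mm, 10 N at 16 mm, 14 N at 24 mm); let go, it snaps back. The 18 mm stem has a green band, hidden at rest and wholly out at 10 mm, then bare metal, then a red band that begins to show at 24 mm.
- yellow_pin (a joint): The same travel of the yellow-headed pin, identical but for colour. Not to be pulled. The three pins stand upright 110 mm apart in a row along the middle of the jig, a fixed white board 340 x 100 x 14 mm lying on the table, its long side across the robot's front (along y), turned up to 20 degrees. Which pin stands where changes.
- black_pin (a joint): The same travel of the black-headed pin, identical but for colour. Not to be pulled.

How it is judged:
By the outcome, as a careful person would: the job done as asked, in the order asked, and still so for the second after the job is handed in, with the robot touching nothing.
It also fails if it takes over 40 s, if anything falls off the work surface, if the arm or the gripper's body presses on something with over 40 N, if the wrist force passes 120 N, or if a joint passes its speed limit or range.

### The arm

A 6-joint arm with a two-finger parallel gripper is mounted at the origin on a cart in front of the work surface, level with it; the furniture and walls round the work are solid. World frame = base frame: x ahead of the robot, y to its left, z up, the work surface at z = 0. Lengths are in m, angles in rad, forces in N, time in s.
With the tool pointing down it reaches from about 0.35 to 0.875 m from the base axis. Payload 4.2 kg.
Tool frame: the origin (TCP) lies on the centre line of the jaws, within the pads' length; the fingertips stand 17 mm ahead of it and the grasp point (between the pads) lies 2 mm behind it; x points along the fingers, y is the direction in which the jaws open and shut, and the axes are right-handed (so a half turn about x gives the same grasp; the last joint's range is limited). The gripper opens to 87 mm and grips with 3 to 60 N. Pads are 19 mm wide; open, the fingers measure 117 mm over their backs; the gripper's body (75 mm by 190 mm) begins 51 mm behind the grasp point.
Start: joints at [-1.056, 0.385, 0.008, 0, -1.194, -0.259], TCP at [0.158, -0.605, 0.24] pointing down, gripper open.
Joint ranges: [-3.14, 3.14], [-1.21, 2.06], [-1.07, 1.41], [-3.16, 2.05], [-2.99, -0.16], [-3.1, 3.1]. Speed limits (rad/s): [2.79, 2.79, 3.14, 3.14, 3.14, 3.14].

### API

Orientations are given as a unit quaternion [w, x, y, z].
In Python, from station import ctrl gives the robot as it stands.
- The arm moves only by the shell command python3 -m creep 'ROWS' [OPENING] [FORCE]. ROWS is JSON, a list of rows, each a list of 4 numbers: the shift along the tool's x, y, z in units of 30 mm (1.0 is 30 mm), then the turn about the tool's x in units of 5 degrees (1.0 is 5 degrees). In form: [[dx, dy, dz, yaw], ...]. A call has 1 to 20 rows; each row is the pose to reach, as a shift and turn from the pose commanded when the call began, along the tool's axes at that moment; what a row does not reach only later rows make up. A row lasts 1/12 s, in which the tool goes at most 41.7 mm and 7.16 degrees, less where a joint would pass 70% of its speed; a pose out of reach is approached as far as the arm can. A call with a gripper value outside its range is refused whole. OPENING is the opening in per cent of the stroke, from 0 (shut) to 100 (fully open), set as the call begins (- or left out, the last holds). The fingers move at their own pace and stop on an object; FORCE is the grip in N (left out, the last holds). Time passes only in rows, so rows that repeat a pose let the fingers close. It gives the time, the measured TCP pose, the force and the opening at its end, in the units of the state.
- ctrl.state(): the state, without advancing time (a new reading comes with each control period).
- ctrl.capture(name): name is "side" or "top"; returns the picture (420x560x3 uint8, red, green, blue); there is no depth.
- ctrl.calibration(name): a dict with "vfov" (degrees; the focal length in pixels is half the picture's height over the tangent of half this angle, whatever the lens; pixels are square), "cx", "cy" (the principal point, pixels), "world_from_camera" (4x4, takes a point from camera to world coordinates). Camera axes: x right, y down, z forward; pixel columns grow to the right and rows downward; lengths in m; the calibration is good to about 2 mm. A picture is of the moment at which its call begins. calibration takes no time and is no camera call.
- ctrl.close_job(): hands the job in, once; it reports no verdict.
Trained networks look in the newest picture that a camera, given by its name, has taken for a name from the list of things; names that differ only in an ending like _2 or _b are one class to them, and where a whole thing is asked for, a point or a joint stands for the part that bears it (a point fixed in the world has none). Each returns a list of dicts, best first, with "conf" (0 to 1); they miss things now and then, are a little off and sometimes report something else, mostly with a low value. They report only what shows in the picture. A call takes as long as a camera call.
- ctrl.silhouettes(camera, label): "region" (420x560 bool, what is visible of it) and "centre" ([column, row] in pixels, amid what is visible of it).
The state is a dict: "clock": time; "joints": joint angles; "joint_vel": joint speeds; "joint_torque": joint torques, N m; "tool_pos": TCP position; "eef_rot": TCP orientation; "wrist_force": force on the tool from outside, world axes, zero at the start; "moment": the same for the moment, N m; "gripper_width": finger opening in m.
Only numpy, scipy, OpenCV 4.12 (cv2) and the standard library are available. Lean on these libraries where they do the work, as an engineer would, in place of code of your own. Each camera call takes 0.05 s, during which the arm holds its last target.

## Working session

There is one attempt and no reset: what is moved stays moved. The work goes in short steps, Python scripts to look and compute and a shell command to move; the robot and the scene stay as the last step left them, time stands still between calls to the robot, and variables do not carry over. Pictures are saved under pics/ and viewed, and the job is handed in when it is done.

```bash
mkdir -p pics; ls; python3 - <<'E'
from station import ctrl
import cv2,numpy as np
s=ctrl.state(); print({k:np.round(v,3).tolist() for k,v in s.items()})
for n in("side","top"):
    im=ctrl.capture(n); cv2.imwrite(f"pics/{n}0.png",im[:,:,::-1])
    c=ctrl.calibration(n); print(n,c)
    for l in("blue_grip","yellow_pin","black_pin"):
        print(l,[(round(d["conf"],2),np.round(d["centre"],1).tolist(),int(d["region"].sum())) for d in ctrl.silhouettes(n,l)])
E
```

```text
pics
{'clock': 0.0, 'joints': [-1.056, 0.386, 0.007, -0.001, -1.194, -0.259], 'joint_vel': [-0.0, -0.0, 0.001, -0.001, -0.0, -0.002], 'joint_torque': [-0.0, -39.067, 18.74, 4.22, 0.011, -0.0], 'tool_pos': [0.158, -0.604, 0.238], 'eef_rot': [0.701, -0.089, 0.701, 0.091], 'wrist_force': [-0.393, -0.688, -0.186], 'moment': [0.043, 0.058, -0.002], 'gripper_width': 0.087}
side {'vfov': 48.60272714998611, 'cx': 273.91489801771496, 'cy': 210.47406841933116, 'world_from_camera': array([[-0.80641535, -0.25192949,  0.53500076,  0.11272724],
       [-0.59130553,  0.35456512, -0.7243213 ,  0.65853219],
       [-0.00721471, -0.90045272, -0.43489405,  0.47461934],
       [ 0.        ,  0.        ,  0.        ,  1.        ]])}
blue_grip [(0.92, [320.8, 195.4], 406)]
yellow_pin [(0.65, [297.0, 216.4], 520)]
black_pin [(0.72, [264.2, 240.3], 597)]
top {'vfov': 49.53735853946734, 'cx': 274.0567565261622, 'cy': 211.98840447901966, 'world_from_camera': array([[-0.00344473, -0.99076323,  0.1355594 ,  0.44155668],
       [-0.99990428,  0.00159609, -0.01374341,  0.03374226],
       [ 0.0134001 , -0.13559377, -0.9906739 ,  0.95626031],
       [ 0.        ,  0.        ,  0.        ,  1.        ]])}
blue_grip [(0.62, [331.5, 223.8], 284)]
yellow_pin [(0.76, [269.3, 227.5], 287)]
black_pin [(0.71, [207.3, 233.2], 296)]
```

View pics/side0.png

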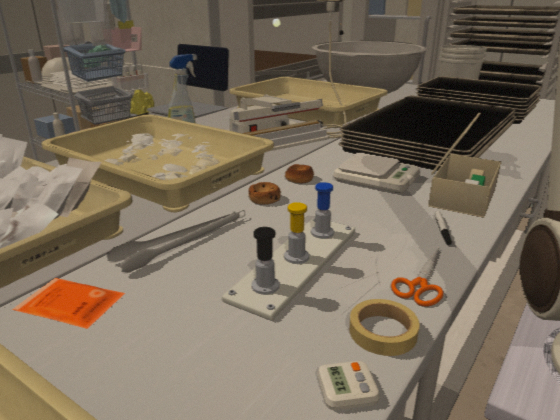

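View pics/top0.png

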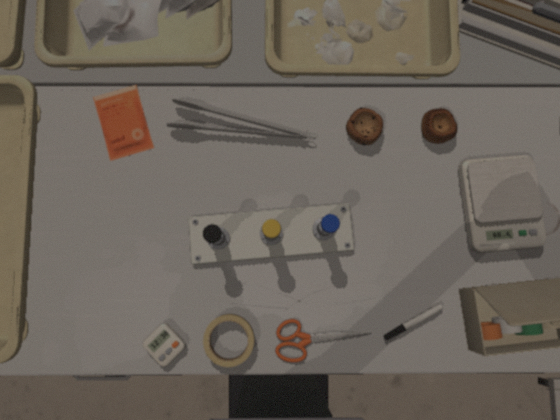

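```bash
cat > h.py <<'E'
from station import ctrl
import cv2,numpy as np
from scipy.optimize import least_squares
def proj(n,P):
    c=ctrl.calibration(n); T=np.linalg.inv(c["world_from_camera"]); f=210/np.tan(np.radians(c["vfov"]/2))
    q=P@T[:3,:3].T+T[:3,3]; return np.c_[f*q[:,0]/q[:,2]+c["cx"],f*q[:,1]/q[:,2]+c["cy"]]
a=np.linspace(0,2*np.pi,40)
def cyl(r,z0,z1): return np.array([[r*np.cos(t),r*np.sin(t),z] for z in(z0,z1) for t in a])
def mask(n,x,y,lift=0):
    m=np.zeros((1680,2240),np.uint8)
    for r,z0,z1 in((.013,.074,.110),(.018,.110,.121)):
        p=proj(n,cyl(r,z0,z1)+[x,y,lift]); h=cv2.convexHull(((p+.5)*4).astype(np.float32)); cv2.fillConvexPoly(m,np.round(h).astype(np.int32),1)
    return m
def cen(n,x,y,lift=0):
    r,c=np.nonzero(mask(n,x,y,lift)); return np.array([c.mean()/4-.5,r.mean()/4-.5])
E
python3 - <<'E'
from h import *
res={}
for l in("blue_grip","yellow_pin","black_pin"):
    ob={}
    for n in("side","top"):
        ctrl.capture(n); d=ctrl.silhouettes(n,l)[0]; R=d["region"]; r,c=np.nonzero(R); ob[n]=np.array([c.mean(),r.mean()]); print(l,n,ob[n].round(1),R.sum(),(c.min(),c.max(),r.min(),r.max()))
    for u in(("side",),("top",),("side","top")):
        s=least_squares(lambda p:np.concatenate([cen(n,*p)-ob[n] for n in u]),[.42,0],diff_step=1e-2,x_scale=[.1,.1])
        s=least_squares(lambda p:np.concatenate([cen(n,*(p))-ob[n] for n in u]),s.x+1e-4,diff_step=5e-3)
        print(u,s.x.round(4),s.fun.round(2),mask("side",*s.x).sum()//16,mask("top",*s.x).sum()//16)
    res[l]=s.x
k=list(res.values()); print([np.linalg.norm(k[i]-k[i+1]) for i in(0,1)], np.degrees(np.arctan2(*(k[0]-k[2]))))
E
```

```text
blue_grip side [323.  195.3] 402 (np.int64(315), np.int64(332), np.int64(182), np.int64(212))
blue_grip top [330.1 222.4] 297 (np.int64(321), np.int64(340), np.int64(213), np.int64(232))
('side',) [ 5.e-01 -1.e-04] [-5.19 18.1 ] 485 313
('top',) [5.366e-01 1.000e-04] [-44.16   0.18] 462 311
('side', 'top') [ 0.5368 -0.0813] [ 0.24 -1.14 -0.52 -0.  ] 406 318
yellow_pin side [296.4 216.8] 473 (np.int64(287), np.int64(306), np.int64(202), np.int64(235))
yellow_pin top [271.5 227.5] 270 (np.int64(263), np.int64(280), np.int64(219), np.int64(237))
('side',) [0.5419 0.0014] [ 1.69 -8.68] 459 312
('top',) [5.279e-01 1.000e-04] [14.45 -0.2 ] 469 313
('side', 'top') [5.333e-01 1.000e-04] [ 5.97 -7.81 14.44 -3.14] 463 311
black_pin side [264.1 243.5] 576 (np.int64(254), np.int64(274), np.int64(227), np.int64(263))
black_pin top [212.  232.4] 258 (np.int64(204), np.int64(220), np.int64(224), np.int64(241))
('side',) [5.922e-01 1.000e-04] [ 12.66 -42.08] 431 315
('top',) [5.202e-01 1.000e-04] [74.01 -1.03] 470 310
('side', 'top') [5.486e-01 1.000e-04] [ 31.46 -36.51  73.89 -16.26] 454 311
[np.float64(0.08143078408582945), np.float64(0.015331667108196001)] -171.74203834390434h.py:15: RuntimeWarning: Mean of empty slice.
  r,c=np.nonzero(mask(n,x,y,lift)); return np.array([c.mean()/4-.5,r.mean()/4-.5])
  ret = ret.dtype.type(ret / rcount)
```

```bash
python3 - <<'E'
from h import *
import warnings; res={}
ims={n:ctrl.capture(n) for n in("side","top")}
for l in("blue_grip","yellow_pin","black_pin"):
    ob={}
    for n in ims:
        d=ctrl.silhouettes(n,l)[0]; R=d["region"]
        Rd=cv2.dilate(R.astype(np.uint8),np.ones((7,7)))>0
        hsv=cv2.cvtColor(ims[n],cv2.COLOR_RGB2HSV)
        H,S,V=[hsv[...,i].astype(int) for i in range(3)]
        C={"b":(abs(H-115)<15)&(S>110),"y":(abs(H-23)<10)&(S>100)}.get(l[0],V<60) if l[:2]!="bl" or l=="blue_grip" else V<60
        C&=Rd
        for w,M in(("net",R),("col",C)):
            r,c=np.nonzero(M); ob[n,w]=np.array([c.mean(),r.mean()]); print(l,n,w,ob[n,w].round(1),M.sum())
    for w in("net","col"):
      for u in(("side",),("top",),("side","top")):
        s=least_squares(lambda p:np.concatenate([cen(n,*(p-1))-ob[n,w] for n in u]),[1.53,1],diff_step=3e-3)
        print(w,u,(s.x-1).round(4),s.fun.round(2)); res[l,w]=s.x-1
for w in("net","col"):
    b,y,k=[res[l,w] for l in("blue_grip","yellow_pin","black_pin")]
    print(w,np.linalg.norm(b-y),np.linalg.norm(y-k),np.degrees(np.arctan2((b-k)[0],-(b-k)[1])))
E
```

```text
blue_grip side net [323.4 195.4] 385
blue_grip side col [323.4 194.8] 326
blue_grip top net [330.7 222.6] 289
blue_grip top col [329.9 223.1] 240
net ('side',) [ 0.5336 -0.0764] [-0.   -0.01]
net ('top',) [ 0.5365 -0.0832] [0. 0.]
net ('side', 'top') [ 0.5364 -0.0822] [ 0.33 -1.27 -0.51  0.05]
col ('side',) [ 0.5351 -0.0788] [ 0.   -0.02]
col ('top',) [ 0.5356 -0.0817] [0.01 0.01]
col ('side', 'top') [ 0.5357 -0.0811] [ 0.31 -0.42 -0.3  -0.03]
yellow_pin side net [296.3 217.5] 445
yellow_pin side col [296.6 216. ] 461Traceback (most recent call last):
  File "<stdin>", line 7, in <module>
IndexError: list index out of range
```

```bash
cat >> h.py <<'E'
from scipy.spatial.transform import Rotation as Ro
def rel(tgt):
    s=ctrl.state(); w,x,y,z=s["eef_rot"]; R=Ro.from_quat([x,y,z,w]).as_matrix()
    print("clock",s["clock"],"pos",np.round(s["tool_pos"],4),"F",np.round(s["wrist_force"],2),"w",round(s["gripper_width"],4))
    print("R cols",R.round(3).tolist()); print("units",(R.T@(np.array(tgt)-s["tool_pos"])/.03).round(2))
E
python3 -c "
from h import *
rel([.5357,-.081,.24])"
```

```text
clock 1.3 pos [ 0.1581 -0.6046  0.2395] F [ 0.77  0.98 -0.3 ] w 0.0868
R cols [[0.0, -0.253, 0.967], [0.0, 0.967, 0.253], [-1.0, 0.0, 0.0]]
units [-1.000e-02  1.370e+01  1.659e+01]
```

```bash
python3 -m creep '[[-0.7,0,0,0],[-0.7,0.9,1.1,0.2],[-0.7,1.8,2.2,0.4],[-0.7,2.7,3.3,0.6],[-0.7,3.6,4.4,0.8],[-0.7,4.5,5.4,1.0],[-0.7,5.4,6.5,1.2],[-0.7,6.3,7.6,1.4],[-0.7,7.2,8.7,1.6],[-0.7,8.1,9.8,1.9],[-0.7,9.0,10.9,1.9],[-0.7,9.9,12.0,1.9],[-0.7,10.8,13.1,1.9],[-0.6,11.7,14.1,1.9],[-0.4,12.6,15.2,1.9],[-0.2,13.4,16.2,1.9],[0,13.7,16.6,1.9],[0,13.7,16.6,1.9],[0,13.7,16.6,1.9],[0,13.7,16.6,1.9]]' 75 30; python3 -c "
from h import *
rel([.5357,-.081,.24])"
```

```text
clock: 2.97
tool_pos: [0.5357, -0.0812, 0.2396]
eef_rot: [0.706, -0.032, 0.706, 0.032]
wrist_force: [-0.3, -0.0, 0.4]
gripper_width: 0.0652
clock 2.9667 pos [ 0.5357 -0.0812  0.2396] F [-0.32 -0.02  0.43] w 0.0652
R cols [[-0.0, -0.09, 0.996], [-0.0, 0.996, 0.09], [-1.0, -0.0, -0.0]]
units [-0.01  0.01  0.  ]
```

```bash
python3 -m creep '[[1,0,0,0],[2,0,0,0],[2.5,0,0,0],[2.5,0,0,0],[2.5,0,0,0]]'; python3 - <<'E'
from h import *
a=ctrl.capture("side")[130:310,220:440]; b=ctrl.capture("top")[130:310,220:440]
cv2.imwrite("pics/pre.png",cv2.resize(np.vstack([a,b])[:,:,::-1],None,fx=1.65,fy=1.65,interpolation=2))
E
```

```text
clock: 3.38
tool_pos: [0.5356, -0.0822, 0.165]
eef_rot: [0.706, -0.032, 0.707, 0.031]
wrist_force: [0.7, -0.6, 0.1]
gripper_width: 0.0657
```

View pics/pre.png

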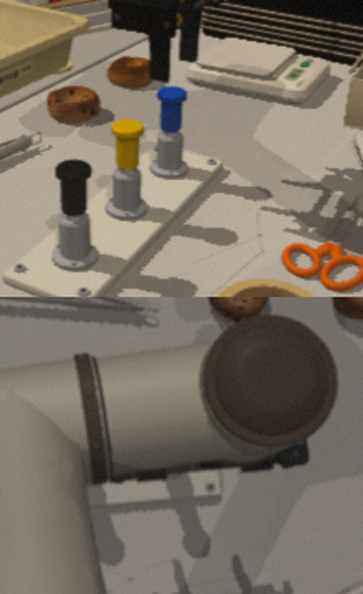

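```bash
python3 -m creep '[[0.7,0,0,0],[1.4,0,0,0],[2.0,0,0,0],[2.3,0,0,0],[2.5,0,0,0],[2.6,0,0,0],[2.6,0,0,0],[2.6,0,0,0]]'; python3 - <<'E'
from h import *
a=ctrl.capture("side")[150:290,240:400]
cv2.imwrite("pics/down.png",cv2.resize(a[:,:,::-1],None,fx=4,fy=4,interpolation=2))
E
```

```text
clock: 4.15
tool_pos: [0.5368, -0.081, 0.0876]
eef_rot: [0.707, -0.032, 0.706, 0.032]
wrist_force: [0.0, 0.0, -0.0]
gripper_width: 0.0656
```

View pics/down.png

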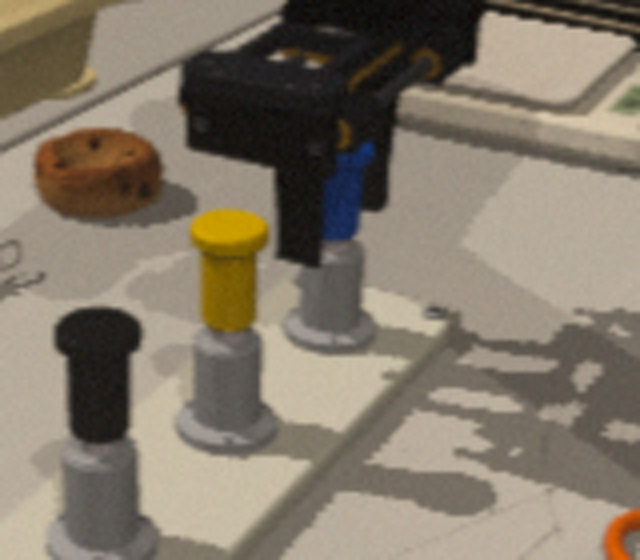

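```bash
python3 -m creep '[[0,0,0,0],[0,0,0,0],[0,0,0,0],[0,0,0,0],[0,0,0,0],[0,0,0,0],[0,0,0,0],[0,0,0,0]]' 0 35
```

```text
clock: 4.87
tool_pos: [0.536, -0.08, 0.0867]
eef_rot: [0.706, -0.031, 0.706, 0.032]
wrist_force: [-1.7, 4.4, 1.8]
gripper_width: 0.0339
```

```bash
python3 -m creep '[[0,0,0,0],[0,0,0,0],[0,0,0,0],[0,0,0,0]]'; python3 - <<'E'
from h import *
a=ctrl.capture("side")[150:290,240:400]
cv2.imwrite("pics/grip.png",cv2.resize(a[:,:,::-1],None,fx=4,fy=4,interpolation=2))
E
```

```text
clock: 5.2
tool_pos: [0.5359, -0.08, 0.0866]
eef_rot: [0.706, -0.031, 0.706, 0.032]
wrist_force: [-1.0, 5.9, 1.9]
gripper_width: 0.0337
```

View pics/grip.png

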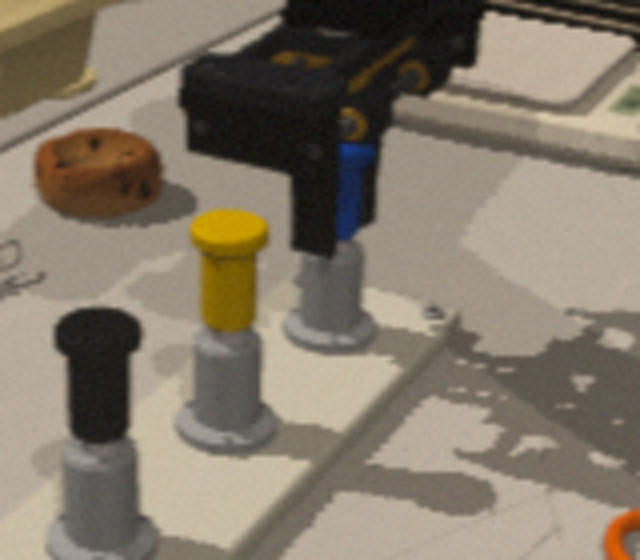

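```bash
python3 -m creep '[[0,0.03,0,0],[0,0.07,0,0],[0,0.1,0,0],[0,0.1,0,0],[0,0.1,0,0]]'
```

```text
clock: 5.67
tool_pos: [0.5359, -0.0796, 0.0867]
eef_rot: [0.706, -0.033, 0.706, 0.031]
wrist_force: [1.3, -7.1, -0.4]
gripper_width: 0.0335
```

```bash
python3 - <<'E'
from h import *
a=np.mean([ctrl.capture("side")[165:245,280:360].astype(float) for _ in range(4)],0)
a=np.clip(255*(a/255)**.55,0,255).astype(np.uint8)
cv2.imwrite("pics/grip2.png",cv2.resize(a[:,:,::-1],None,fx=7.4,fy=7.4,interpolation=2))
for nm,P in dict(tipN=[.5359,-.0796+.0168,.0697],tipF=[.5359,-.0796-.0168,.0697],colT=[.5357,-.08,.064],fl=[.5357,-.08,.121]).items():
    print(nm,((proj("side",np.array([P]))[0]-[280,165])*7.4).round(0))
E
```

```text
tipN [283. 345.]
tipF [347. 301.]
colT [316. 341.]
fl [324. 148.]
```

View pics/grip2.png

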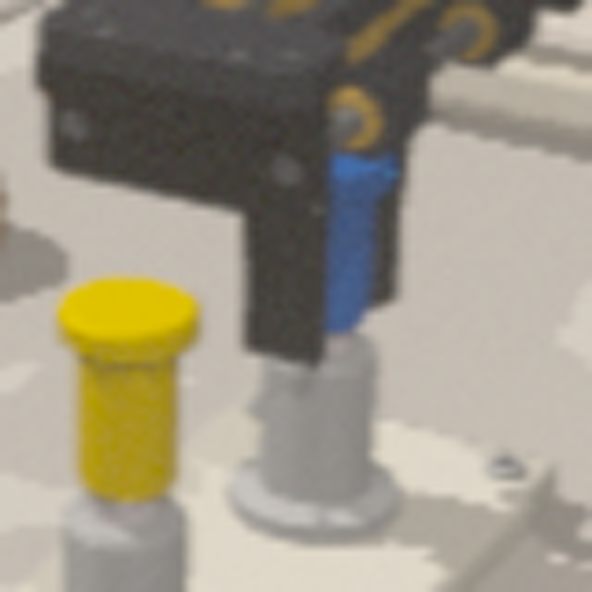

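```bash
python3 -m creep '[[0,0,0,0],[0,0,0,0],[0,0,0,0],[0,-0.05,0,0],[0.05,-0.05,0,0],[0.1,-0.05,0,0],[0.1,-0.05,0,0]]' 52 35;  python3 -m creep '[[0,0,0,0],[0,0,0,0],[0,0,0,0],[0,0,0,0],[0,0,0,0],[0,0,0,0]]' 0 35
```

```text
clock: 6.45
tool_pos: [0.5355, -0.0794, 0.0831]
eef_rot: [0.706, -0.032, 0.707, 0.032]
wrist_force: [0.0, -0.6, 0.1]
gripper_width: 0.0451
clock: 6.95
tool_pos: [0.5359, -0.0797, 0.0836]
eef_rot: [0.706, -0.032, 0.706, 0.032]
wrist_force: [0.2, -2.5, -0.4]
gripper_width: 0.0328
```

```bash
python3 -m creep '[[0,0,0,0],[0,0,0,0],[0,0,0,0]]'; python3 - <<'E'
from h import *
a=np.mean([ctrl.capture("side")[165:245,280:360].astype(float) for _ in range(4)],0)
a=np.clip(255*(a/255)**.55,0,255).astype(np.uint8)
cv2.imwrite("pics/grip3.png",cv2.resize(a[:,:,::-1],None,fx=7.4,fy=7.4,interpolation=2))
E
```

```text
clock: 7.2
tool_pos: [0.5359, -0.0797, 0.0836]
eef_rot: [0.706, -0.032, 0.706, 0.032]
wrist_force: [1.5, -2.4, -1.5]
gripper_width: 0.0327
```

View pics/grip3.png

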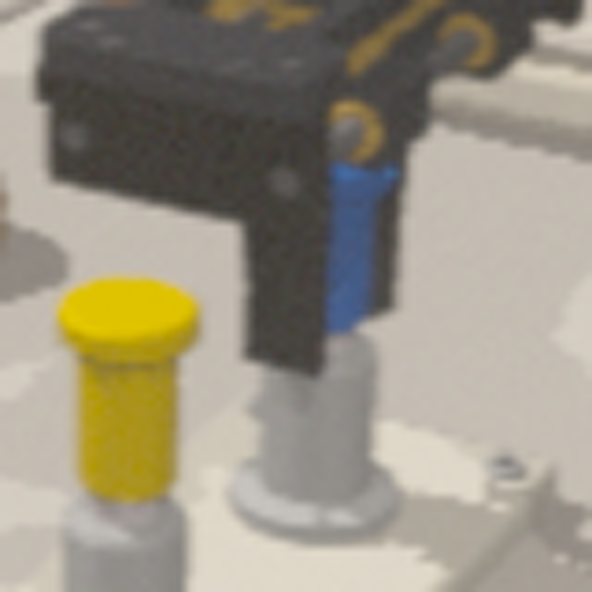

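```bash
python3 -m creep '[[0,0,0,0],[0,0,0,0],[0,0,0,0],[0,-0.02,0,0],[-0.3,-0.02,0,0],[-0.7,-0.02,0,0],[-1,-0.02,0,0],[-1,-0.02,0,0],[-1,-0.02,0,0]]' 52 38;  python3 -m creep '[[0,0,0,0],[0,0,0,0],[0,0,0,0],[0,0,0,0],[0,0,0,0],[0,0,0,0],[0,0,0,0]]' 0 38;  python3 - <<'E'
from h import *
a=np.mean([ctrl.capture("side")[165:245,280:360].astype(float) for _ in range(4)],0)
a=np.clip(255*(a/255)**.55,0,255).astype(np.uint8)
cv2.imwrite("pics/grip4.png",cv2.resize(a[:,:,::-1],None,fx=7.4,fy=7.4,interpolation=2))
E
```

```text
clock: 8.15
tool_pos: [0.5363, -0.0799, 0.1144]
eef_rot: [0.707, -0.032, 0.706, 0.032]
wrist_force: [0.2, 0.1, -0.3]
gripper_width: 0.0451
clock: 8.73
tool_pos: [0.5354, -0.0799, 0.1131]
eef_rot: [0.706, -0.032, 0.707, 0.032]
wrist_force: [-0.4, 2.3, -1.6]
gripper_width: 0.0337
```

View pics/grip4.png

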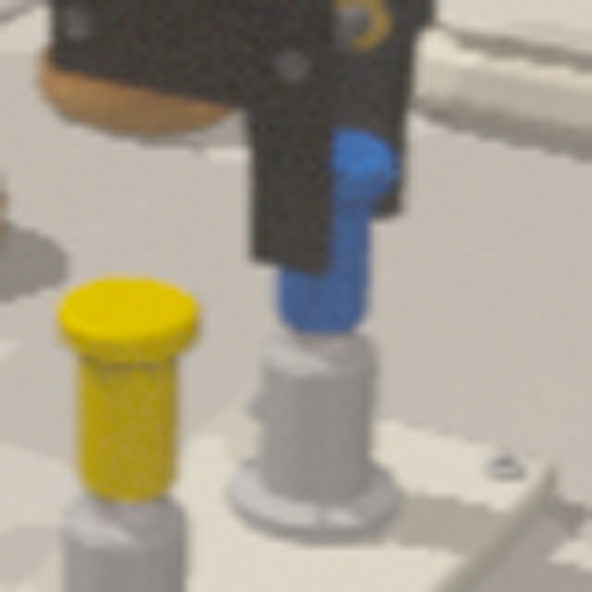

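```bash
python3 -m creep '[[-0.05,0,0,0],[-0.1,0,0,0],[-0.15,0,0,0],[-0.2,0,0,0],[-0.2,0,0,0],[-0.2,0,0,0]]'
```

```text
clock: 9.43
tool_pos: [0.5355, -0.08, 0.1192]
eef_rot: [0.706, -0.032, 0.707, 0.032]
wrist_force: [-0.3, 3.5, -4.9]
gripper_width: 0.0339
```

```bash
python3 -m creep '[[-0.07,0,0,0],[-0.14,0,0,0],[-0.2,0,0,0],[-0.26,0,0,0],[-0.3,0,0,0],[-0.32,0,0,0],[-0.32,0,0,0],[-0.32,0,0,0]]';  python3 - <<'E'
from h import *
print(np.round(ctrl.state()["wrist_force"],1),ctrl.state()["tool_pos"])
a=ctrl.capture("side")[155:235,280:360]
a=np.clip(255*(a/255)**.55,0,255).astype(np.uint8)
cv2.imwrite("pics/pull.png",cv2.resize(a[:,:,::-1],None,fx=7.4,fy=7.4,interpolation=2))
E
```

```text
clock: 10.1
tool_pos: [0.5354, -0.08, 0.1287]
eef_rot: [0.706, -0.032, 0.707, 0.032]
wrist_force: [-0.7, 4.4, -9.9]
gripper_width: 0.0339
[-0.7  4.4 -9.9] [ 0.53542302 -0.08003285  0.12871034]
```

View pics/pull.png

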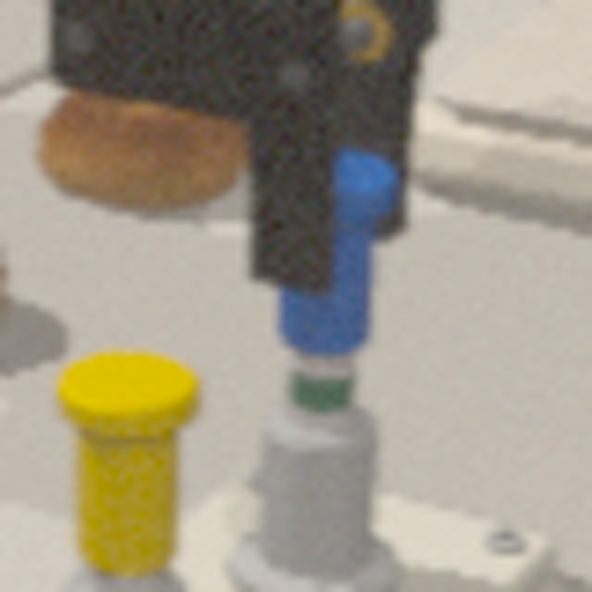

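```bash
python3 -m creep '[[0,0,0,0],[0,0,0,0],[0,0,0,0],[0,0,0,0],[0,0,0,0],[0,0,0,0],[0,0,0,0],[0,0,0,0],[0,0,0,0],[0,0,0,0],[0,0,0,0],[0,0,0,0],[0,0,0,0],[0,0,0,0],[0,0,0,0],[0,0,0,0],[0,0,0,0],[0,0,0,0],[0,0,0,0],[0,0,0,0]]'; python3 -m creep '[[0,0,0,0],[0,0,0,0],[0.04,0,0,0],[0.08,0,0,0],[0.13,0,0,0],[0.18,0,0,0],[0.23,0,0,0],[0.28,0,0,0],[0.33,0,0,0],[0.38,0,0,0],[0.43,0,0,0],[0.47,0,0,0],[0.5,0,0,0],[0.52,0,0,0],[0.52,0,0,0],[0.52,0,0,0]]'; python3 - <<'E'
from h import *
print(np.round(ctrl.state()["wrist_force"],1),ctrl.state()["tool_pos"])
a=ctrl.capture("side")[165:245,280:360]
a=np.clip(255*(a/255)**.55,0,255).astype(np.uint8)
cv2.imwrite("pics/back.png",cv2.resize(a[:,:,::-1],None,fx=7.4,fy=7.4,interpolation=2))
E
```

```text
clock: 11.82
tool_pos: [0.5355, -0.08, 0.129]
eef_rot: [0.706, -0.032, 0.707, 0.032]
wrist_force: [-1.7, 4.4, -10.4]
gripper_width: 0.0334
clock: 13.15
tool_pos: [0.5356, -0.0801, 0.1147]
eef_rot: [0.706, -0.032, 0.707, 0.032]
wrist_force: [-5.3, 6.3, -2.4]
gripper_width: 0.0338
[-5.3  6.3 -2.4] [ 0.53558835 -0.08007903  0.11470081]
```

View pics/back.png

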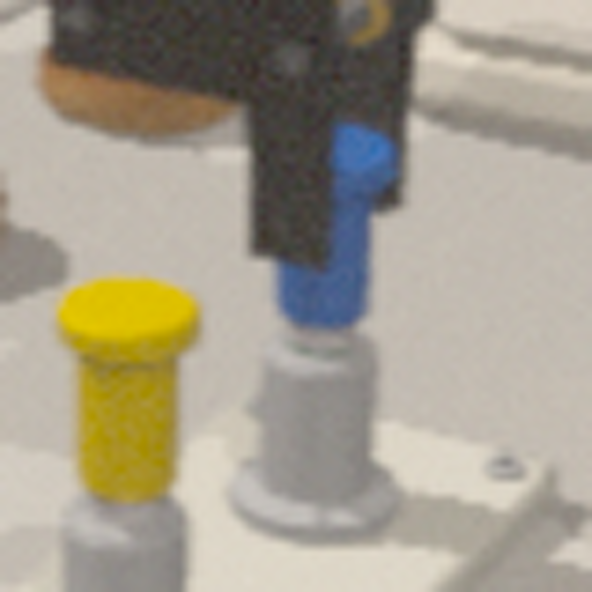

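```bash
python3 -m creep '[[0.02,0,0,0],[0.04,0,0,0],[0.06,0,0,0],[0.08,0,0,0],[0.08,0,0,0],[0.08,0,0,0]]'
```

```text
clock: 13.7
tool_pos: [0.5357, -0.0801, 0.113]
eef_rot: [0.706, -0.032, 0.706, 0.032]
wrist_force: [-5.6, 6.3, 0.7]
gripper_width: 0.0336
```

```bash
python3 -m creep '[[0.03,0,0,0],[0.06,0,0,0],[0.06,0,0,0],[0.06,0,0,0]]'
```

```text
clock: 14.03
tool_pos: [0.5357, -0.0801, 0.1128]
eef_rot: [0.707, -0.033, 0.706, 0.032]
wrist_force: [-9.1, 7.3, 10.0]
gripper_width: 0.0336
```

Seated against the hard stop (the force is now +10 N, with no further travel). I'll ease off the press, open, and retreat straight up.

```bash
python3 -m creep '[[-0.04,0,0,0],[-0.04,0,0,0],[-0.04,0,0,0]]'; python3 -m creep '[[0,0,0,0],[0,0,0,0],[0,0,0,0],[0,0,0,0],[0,0,0,0],[0,0,0,0]]' 70; python3 -m creep '[[-0.3,0,0,0],[-1,0,0,0],[-2,0,0,0],[-3,0,0,0],[-4,0,0,0],[-4.3,0,0,0],[-4.3,0,0,0],[-4.3,0,0,0]]'; python3 - <<'E'
from h import *
a=ctrl.capture("side")[150:290,240:400]
a=np.clip(255*(a/255)**.7,0,255).astype(np.uint8)
cv2.imwrite("pics/end.png",cv2.resize(a[:,:,::-1],None,fx=4,fy=4,interpolation=2))
for l in("blue_grip","yellow_pin","black_pin"):
    d=ctrl.silhouettes("side",l)
    if d: r,c=np.nonzero(d[0]["region"]); print(l,c.mean().round(1),r.mean().round(1),r.min(),r.max())
E
```

```text
clock: 14.28
tool_pos: [0.5357, -0.0801, 0.1129]
eef_rot: [0.706, -0.032, 0.706, 0.032]
wrist_force: [-7.8, 6.1, 2.7]
gripper_width: 0.0338
clock: 14.78
tool_pos: [0.5366, -0.0805, 0.1112]
eef_rot: [0.707, -0.032, 0.706, 0.032]
wrist_force: [-0.4, -0.2, -0.1]
gripper_width: 0.0593
clock: 15.45
tool_pos: [0.5356, -0.08, 0.2397]
eef_rot: [0.707, -0.032, 0.706, 0.032]
wrist_force: [-0.5, 1.1, -1.6]
gripper_width: 0.0611
blue_grip 323.1 195.7 182 212
yellow_pin 296.4 217.1 202 235
black_pin 263.9 243.2 227 263
```

View pics/end.png

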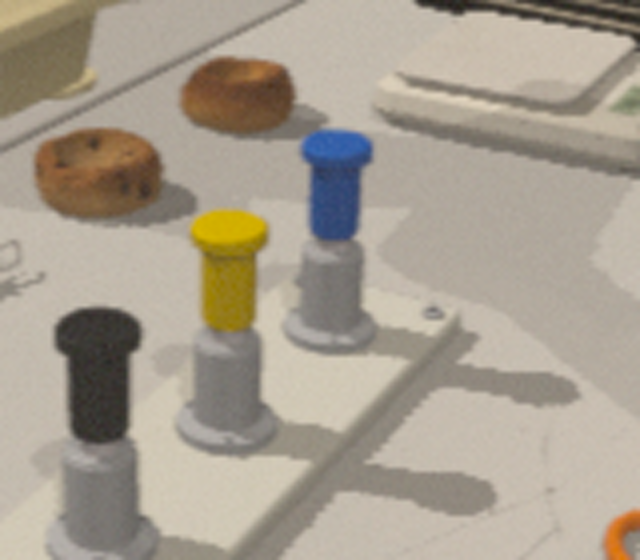

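The picture shows all three pins seated, with the blue head at rows 182–212 as at the start, the other two unmoved, and the gripper clear.

```bash
python3 -c "
from station import ctrl
print(ctrl.close_job())"
```

```text
the job is handed in; nothing more can be done
None
```

The blue pin is held in its socket, and I handed the job in after about 15.5 s of robot time.

- **Pull:** I lifted the pin about 15.7 mm. The wrist read 9.9 N at the start of the hold and 10.4 N near its end. The picture taken as the hold began showed the green band wholly out, bare metal below it and no red. I held that pull for about 2 s.
- **Return:** I lowered the pin until the tool was back at its starting height and the pin met its stop. I eased off the press before opening the gripper, then backed straight up.
- **Last check:** In the final picture the blue head is at its starting pixel rows (182–212). The yellow and black pins have not moved, and the gripper is clear.

**What did not go as planned:**
- **Grip position:** My first two grips, at the 26 mm grip cylinder, stopped at 33–34 mm because the fingers met the wider flange. I re-gripped higher, with the pads on the flange of the blue head. The width then read about 34 mm rather than the flange's nominal 36 mm, and the grip did not slip during the pull.
- **Extra forces:** A sideways force of about 4 N was present during the pull. At the end the wrist briefly read about 10 N pressing down, with up to 9 N sideways, while I pressed the pin onto its stop.

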